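# Load the weight carrier of a column scale and hang it back on its hook

### The arm

A 6-joint arm with a two-finger parallel gripper is mounted at the origin on a cart in front of the work surface, level with it; the furniture and walls round the work are solid. World frame = base frame: x ahead of the robot, y to its left, z up, the work surface at z = 0. Lengths are in mm, angles in rad, forces in N, time in s.
With the tool pointing down it reaches from about 300 to 775 mm from the base axis. Payload 14.6 kg.
Tool frame: the origin (TCP) lies on the front face of the gripper's body, between the roots of the fingers; the fingertips stand 97 mm ahead of it and the grasp point (between the pads) lies 78 mm ahead of it; z points along the fingers, y is the direction in which the jaws open and shut (so a half turn about z gives the same grasp; the last joint's range is limited). The gripper opens to 94 mm and grips with 3 to 60 N. Pads are 16 mm wide; open, the fingers measure 119 mm over their backs; the gripper's body (75 mm by 177 mm) begins 78 mm behind the grasp point.
Start: joints at [-1.265, 0.3, 1.521, -0, 1.321, -0.067], TCP at [200.316, -512.214, 302.646] pointing down, gripper open.
Joint ranges: [-3.03, 3.03], [-0.79, 2.21], [0.23, 2.52], [-1.04, 4.18], [0, 3.07], [-2.55, 2.55]. Speed limits (rad/s): [2.22, 2.22, 2.57, 3.14, 3.14, 3.14].

### API

Orientations are given as [roll, pitch, yaw] about the fixed x, y, z axes, in that order (R = Rz(yaw) Ry(pitch) Rx(roll)).
In Python, from cell import manip, eyes, finder gives the robot as it stands.
- The arm moves only by the tool drive_tool, never from a script. Its argument "rows" is a list of rows, each an object with "offset": the shift along the tool's x, y, z in mm, a list of three; "spin": the turn about the tool's z in degrees; "jaw": the finger opening in mm, from 0 to 94. In form: [{"offset": [dx, dy, dz], "spin": spin, "jaw": jaw}, ...]. A call has 1 to 20 rows; each row shifts and turns the commanded pose from where the row before left it, along the tool's axes as they then stand; what a row does not reach is not made up. A row lasts 1/10 s, in which the tool goes at most 50 mm and 8.59 degrees, less where a joint would pass 70% of its speed; a pose out of reach is approached as far as the arm can. A call is refused whole if a number of a shift passes 50 or a number of a turn 8.59, either way. A call with a gripper value outside its range is refused whole. The fingers move at their own pace and stop on an object; "force" is the grip in N (left out, the last holds). Time passes only in rows, so rows that do not move let the fingers close. It gives the time, the measured TCP pose, the force and the opening at its end, in the units of the state.
- manip.read_state(): the state, without advancing time (a new reading comes with each control period).
- eyes.camera(name): name is "side" or "top" or "wrist"; returns a dict with "color" (420x560x3 uint8, blue, green, red), "depth" (420x560 float32, mm along the optical axis (not along the pixel's ray), 0 where there is no reading), "vfov" (degrees; the focal length in pixels is half the picture's height over the tangent of half this angle, whatever the lens; pixels are square), "cx", "cy" (the principal point, pixels), "rvec" (rotation vector, rad) and "tvec" (3), from world to camera coordinates, as OpenCV has them. Camera axes: x right, y down, z forward; pixel columns grow to the right and rows downward; lengths in mm; the calibration is good to about 2 mm. The wrist camera is an equidistant fisheye: a pixel r from the principal point sees the ray r / f radians off the axis. A picture is of the moment at which its call begins.
- manip.sign_off(): hands the job in, once; it reports no verdict.
Trained networks look in the newest picture that a camera, given by its name, has taken for a name from the list of things; names that differ only in an ending like _2 or _b are one class to them, and where a whole thing is asked for, a point or a joint stands for the part that bears it (a point fixed in the world has none). Each returns a list of dicts, best first, with "p" (0 to 1); they miss things now and then, are a little off and sometimes report something else, mostly with a low value. They report only what shows in the picture. A call takes as long as a camera call.
- finder.find_in(camera, target): "uv" ([column, row] in pixels, amid what is visible of it).
The state is a dict: "clock": time; "joints": joint angles; "qd": joint speeds; "effort": joint torques, N m; "eef_pos": TCP position; "eef_rot": TCP orientation; "wrist_force": force on the tool from outside, world axes, zero at the start; "moment": the same for the moment, N m; "finger_gap": finger opening in mm.
Only numpy, scipy, OpenCV 4.12 (cv2) and the standard library are available. Lean on these libraries where they do the work, as an engineer would, in place of code of your own. Each camera call takes 0.05 s, during which the arm holds its last target. There are 200 camera calls.

### The job

Load the column spring scale for its check: take the empty yellow weight carrier down from the scale's hook, stand it on a clear spot of the bench, and put every blue ring weight over its two posts, shared between them as evenly as their number allows so that it will hang level. Then hang the loaded carrier back on the hook by its handle and leave it hanging free and still; never drag the scale down to its stop, and do not disturb the bottle, beaker or timer near by.

Things in the scene. Friction and masses are not known exactly. Their poses are not given: they have to be found in the camera images.
- carrier: weight carrier, 0.4 kg: yellow plate 236 mm long (its y) x 66 mm wide (its x) x 8 mm thick with rounded ends, two upright steel posts and between them a tall steel stirrup handle; the same from either end. Origin: centre of the plate's underside, z up. Hung with 2 + 1 ring weights it tilts about 0.1 rad, which is fine; with 2 + 0 about 0.23 rad, too much
- handle_bar (a point): middle of the handle's round cross bar (11 mm thick, along the carrier's y), 155 mm above the carrier's underside; axes as the carrier's. Two flat legs run down from its ends to the plate: 14 mm wide along x, 6 mm thick, 36 mm apart, 48 mm over their outer faces. Gripped from above across those faces, below the bar, the gap under the bar stays free for the hook to pass along x
- post_left (a point): foot of one post, on its axis, at the plate's top face, 85 mm from the carrier's middle along its +y. The post is 15 mm thick and rises 48 mm from here with a tapered top, room for two ring weights
- post_right (a point): foot of the other, equal post, 85 mm from the middle along the carrier's -y
- hook_seat (a point): where the middle of the carrier's handle bar lies when it hangs in the dip of the scale's hook; moves down with the hook. About 267 mm above the bench unloaded. Its x axis points along the level hook from the tip to the column (face 95 mm away), z up. The rod is 10 mm thick, its lowest centre 12 mm below this point; from there it slopes up 11 mm over 17 mm towards the column and then runs nearly level
- hook_tip (a point): end of the hook's upturned tip, its topmost point; 22 mm out from the seat on the side away from the column and 16 mm above it. To go over it a bar 11 mm thick must have its centre 6 mm or more above this point
- scale: column spring scale fixed to the bench: grey base plate 150 x 140 x 16 mm, reaching 105 mm in front of the column's axis; aluminium column 64 mm wide, 375 mm high with its cap and knob; hook in front. Origin: on the bench under the column's axis; -x points out along the hook, whose seat is 115 mm from the axis
- scale_slide (a joint): travel of the sprung slide that bears the hook, m: 0 unloaded at its upper end, grows as it is pulled down, stop at 0.060 (never beyond 0.052). Stiffness 300 N/m with a small preload, damped: the empty carrier draws it down about 10 mm, each ring weight about 3 mm more
- ring_a: blue ring weight, 100 g, lying flat: 60 mm outside, 24 mm hole, 20 mm high; origin at the centre of its underside; may be absent
- ring_b: blue ring weight, 100 g, lying flat: 60 mm outside, 24 mm hole, 20 mm high; origin at the centre of its underside; may be absent
- ring_c: blue ring weight, 100 g, lying flat: 60 mm outside, 24 mm hole, 20 mm high; origin at the centre of its underside; may be absent
- ring_d: blue ring weight, 100 g, lying flat: 60 mm outside, 24 mm hole, 20 mm high; origin at the centre of its underside; may be absent
- bottle_amber: brown reagent bottle with black cap, 54 mm wide, 105 mm high; leave alone; origin at the centre of its underside
- beaker: small glass beaker, 46 mm wide, 58 mm high; leave alone; origin at the centre of its underside
- timer: white bench timer, 60 x 62 x 29 mm; leave alone; origin at the centre of its underside

How it is judged (in metres and radians):
On the way, in this order (a step that is already met when the one before it is completed fails the run):
1. every ring weight present lies over one of the carrier's posts while the carrier stands on the bench (((x of ring_a in the frame of post_left between -0.009 and 0.009 m and y of ring_a in the frame of post_left between -0.009 and 0.009 m and z of ring_a in the frame of post_left between -0.005 and 0.026 m and angle between the z axis of ring_a and the z axis of carrier, either way round below 0.12 rad) or (x of ring_a in the frame of post_right between -0.009 and 0.009 m and y of ring_a in the frame of post_right between -0.009 and 0.009 m and z of ring_a in the frame of post_right between -0.005 and 0.026 m and angle between the z axis of ring_a and the z axis of carrier, either way round below 0.12 rad)) and ((x of ring_b in the frame of post_left between -0.009 and 0.009 m and y of ring_b in the frame of post_left between -0.009 and 0.009 m and z of ring_b in the frame of post_left between -0.005 and 0.026 m and angle between the z axis of ring_b and the z axis of carrier, either way round below 0.12 rad) or (x of ring_b in the frame of post_right between -0.009 and 0.009 m and y of ring_b in the frame of post_right between -0.009 and 0.009 m and z of ring_b in the frame of post_right between -0.005 and 0.026 m and angle between the z axis of ring_b and the z axis of carrier, either way round below 0.12 rad)) and ((x of ring_c in the frame of post_left between -0.009 and 0.009 m and y of ring_c in the frame of post_left between -0.009 and 0.009 m and z of ring_c in the frame of post_left between -0.005 and 0.026 m and angle between the z axis of ring_c and the z axis of carrier, either way round below 0.12 rad) or (x of ring_c in the frame of post_right between -0.009 and 0.009 m and y of ring_c in the frame of post_right between -0.009 and 0.009 m and z of ring_c in the frame of post_right between -0.005 and 0.026 m and angle between the z axis of ring_c and the z axis of carrier, either way round below 0.12 rad)) and ((x of ring_d in the frame of post_left between -0.009 and 0.009 m and y of ring_d in the frame of post_left between -0.009 and 0.009 m and z of ring_d in the frame of post_left between -0.005 and 0.026 m and angle between the z axis of ring_d and the z axis of carrier, either way round below 0.12 rad) or (x of ring_d in the frame of post_right between -0.009 and 0.009 m and y of ring_d in the frame of post_right between -0.009 and 0.009 m and z of ring_d in the frame of post_right between -0.005 and 0.026 m and angle between the z axis of ring_d and the z axis of carrier, either way round below 0.12 rad)) and height (world z) of carrier below 0.012 m and angle between carrier's own z axis and vertical below 0.08 rad), for 0.2 s.
2. the loaded carrier hangs by its handle bar in the scale's hook (((x of ring_a in the frame of post_left between -0.009 and 0.009 m and y of ring_a in the frame of post_left between -0.009 and 0.009 m and z of ring_a in the frame of post_left between -0.005 and 0.026 m and angle between the z axis of ring_a and the z axis of carrier, either way round below 0.12 rad) or (x of ring_a in the frame of post_right between -0.009 and 0.009 m and y of ring_a in the frame of post_right between -0.009 and 0.009 m and z of ring_a in the frame of post_right between -0.005 and 0.026 m and angle between the z axis of ring_a and the z axis of carrier, either way round below 0.12 rad)) and ((x of ring_b in the frame of post_left between -0.009 and 0.009 m and y of ring_b in the frame of post_left between -0.009 and 0.009 m and z of ring_b in the frame of post_left between -0.005 and 0.026 m and angle between the z axis of ring_b and the z axis of carrier, either way round below 0.12 rad) or (x of ring_b in the frame of post_right between -0.009 and 0.009 m and y of ring_b in the frame of post_right between -0.009 and 0.009 m and z of ring_b in the frame of post_right between -0.005 and 0.026 m and angle between the z axis of ring_b and the z axis of carrier, either way round below 0.12 rad)) and ((x of ring_c in the frame of post_left between -0.009 and 0.009 m and y of ring_c in the frame of post_left between -0.009 and 0.009 m and z of ring_c in the frame of post_left between -0.005 and 0.026 m and angle between the z axis of ring_c and the z axis of carrier, either way round below 0.12 rad) or (x of ring_c in the frame of post_right between -0.009 and 0.009 m and y of ring_c in the frame of post_right between -0.009 and 0.009 m and z of ring_c in the frame of post_right between -0.005 and 0.026 m and angle between the z axis of ring_c and the z axis of carrier, either way round below 0.12 rad)) and ((x of ring_d in the frame of post_left between -0.009 and 0.009 m and y of ring_d in the frame of post_left between -0.009 and 0.009 m and z of ring_d in the frame of post_left between -0.005 and 0.026 m and angle between the z axis of ring_d and the z axis of carrier, either way round below 0.12 rad) or (x of ring_d in the frame of post_right between -0.009 and 0.009 m and y of ring_d in the frame of post_right between -0.009 and 0.009 m and z of ring_d in the frame of post_right between -0.005 and 0.026 m and angle between the z axis of ring_d and the z axis of carrier, either way round below 0.12 rad)) and distance between handle_bar and hook_seat below 0.02 m and value of joint scale_slide above 0.01 m and height (world z) of carrier above 0.04 m), for 0.2 s.
At the end, for the whole second after the job is handed in: every ring weight present is over a post (within 9 mm of its axis, at most two high); the carrier hangs by its bar in the hook (within 20 mm of the seat), clear of the bench, drawing the scale down more than 10 mm, tilted less than 0.16 rad; all at rest (all of step 2 and linear speed of each of ring_a, ring_b, ring_c, ring_d, carrier below 0.06 m/s and angle between carrier's own z axis and vertical below 0.16 rad); the robot touches nothing.
It fails at once if the scale is pulled down nearly to its stop (beyond 52 mm) (value of joint scale_slide above 0.052 m).
It fails at once if the bottle, beaker or timer is shifted by more than 40 mm or tipped (distance of any of bottle_amber, beaker, timer from where it was at the start of the episode above 0.04 m or angle between any of bottle_amber, beaker, timer's own z axis and vertical above 0.5 rad).
Of ring_a, ring_b, ring_c, ring_d only 2 to 4 are there at a start; the rules pass over those that are not, and their reading is None.
At some moment in a run one of ring_a, ring_b, ring_c, ring_d may be knocked a few centimetres aside while the robot is not near it.
It also fails if it takes over 210 s, if anything falls off the work surface, if the arm or the gripper's body presses on something with over 40 N, if the wrist force passes 120 N, or if a joint passes its speed limit or range.

## Working session

There is one attempt and no reset: what is moved stays moved. The work goes in short steps, Python scripts to look and compute and a tool call to move; the robot and the scene stay as the last step left them, time stands still between calls to the robot, and variables do not carry over. Pictures are saved under pics/ and viewed, about 12 in all and at most 16, crops included, and the job is handed in when it is done.

Besides the shell and the picture viewer there is one more tool, called after "Emit:" in YAML: its name, and indented under it one key for each argument. drive_tool: Moves the arm, as the interface text tells. Its arguments: {"type":"object","properties":{"rows":{"type":"array","items":{"type":"object","properties":{"offset":{"type":"array","items":{"type":"number"}},"spin":{"type":"number"},"jaw":{"type":"number"}}}},"force":{"type":"number"}},"required":["rows"]}

```bash
ls; mkdir -p pics
cat > h.py <<'E'
import numpy as np, cv2
from cell import manip, eyes, finder
from scipy.spatial.transform import Rotation as R
def snap(n, fn=None):
    c=eyes.camera(n)
    if fn: cv2.imwrite('pics/'+fn,c['color'])
    return c
def cloud(c, fish=False):
    h,w=c['depth'].shape; f=h/2/np.tan(np.radians(c['vfov'])/2)
    v,u=np.mgrid[:h,:w]; x=(u-c['cx'])/f; y=(v-c['cy'])/f
    if fish:
        r=np.hypot(x,y)+1e-9; k=np.tan(np.minimum(r,1.5))/r; x=x*k; y=y*k
    d=c['depth']; P=np.stack([x*d,y*d,d],-1)
    M=cv2.Rodrigues(np.array(c['rvec'],float))[0]
    W=(P-np.array(c['tvec']).ravel())@M
    W[d<=0]=np.nan
    return W
def st():
    s=manip.read_state()
    print({k:np.round(s[k],3).tolist() for k in('clock','joints','eef_pos','eef_rot','wrist_force','finger_gap')})
    return s
E
python3 - <<'E'
from h import *
s=st()
a=snap('side','s0.png');b=snap('top','t0.png')
cv2.imwrite('pics/st0.png',cv2.resize(np.hstack([a['color'],b['color']]),(800,300)))
for n in('side','top'):
  for t in('carrier','ring_a','scale','bottle_amber','beaker','timer','hook_tip'):
    print(n,t,[(np.round(q['uv']).tolist(),round(q['p'],2)) for q in finder.find_in(n,t)][:6])
for n,c in(('side',a),('top',b)):
    M=cv2.Rodrigues(np.array(c['rvec'],float))[0]; print(n,c['vfov'],(-M.T@np.array(c['tvec']).ravel()).round(),M.round(2).tolist())
np.savez('f0.npz',a=a['color'],b=b['color'],A=cloud(a),B=cloud(b))
E
```

```text
pics
{'clock': 0.0, 'joints': [-1.265, 0.3, 1.522, -0.0, 1.321, -0.067], 'eef_pos': [200.29, -512.072, 302.079], 'eef_rot': [-3.14, -0.0, 0.373], 'wrist_force': [-0.039, 0.426, -0.099], 'finger_gap': 94.31}
side carrier [([308.0, 246.0], 0.92), ([335.0, 311.0], 0.64)]
side ring_a [([216.0, 233.0], 0.63), ([217.0, 222.0], 0.48), ([340.0, 208.0], 0.3)]
side scale [([336.0, 210.0], 0.7), ([340.0, 231.0], 0.6)]
side bottle_amber [([296.0, 216.0], 0.63)]
side beaker [([335.0, 309.0], 0.52)]
side timer [([199.0, 203.0], 0.79)]
side hook_tip [([326.0, 210.0], 0.59)]
top carrier [([332.0, 202.0], 0.68)]
top ring_a [([198.0, 274.0], 0.69), ([226.0, 282.0], 0.55), ([332.0, 165.0], 0.34), ([159.0, 285.0], 0.34)]
top scale [([330.0, 165.0], 0.68)]
top bottle_amber [([255.0, 185.0], 0.79), ([220.0, 278.0], 0.17)]
top beaker [([398.0, 206.0], 0.48)]
top timer [([156.0, 286.0], 0.55), ([330.0, 202.0], 0.34)]
top hook_tip [([333.0, 164.0], 0.48)]
side 45.70502420079881 [   37. -1067.  1179.] [[0.91, -0.41, 0.02], [-0.23, -0.56, -0.79], [0.34, 0.72, -0.61]]
top 42.07009003466607 [ 324.  111. 1609.] [[-0.01, -1.0, 0.0], [-0.98, 0.01, -0.19], [0.19, -0.01, -0.98]]
```

View pics/s0.png

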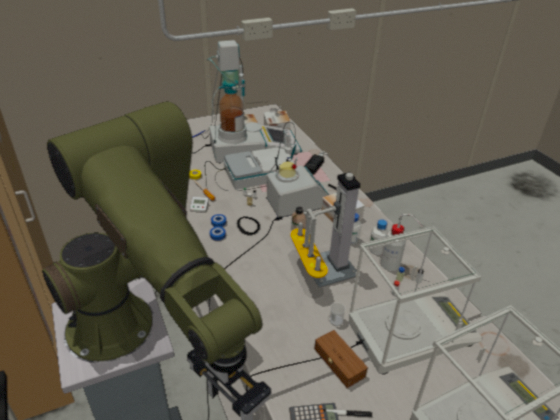

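View pics/t0.png

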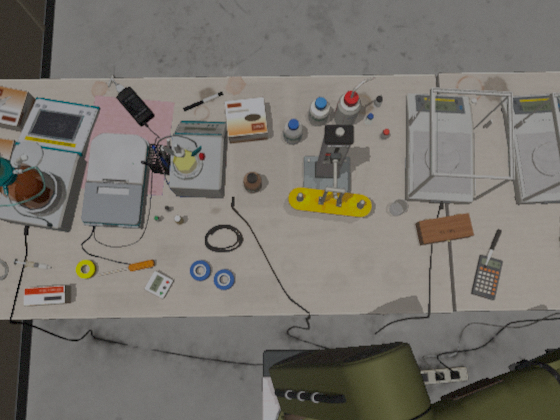

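Side: the carrier is on the hook at about (310,250), with two blue rings at (218,220) and (217,233). Top: rings at (200,270) and (224,280), carrier plate at (330,202), beaker (398,208), bottle (253,182), timer (159,284). Now measuring these.

Run:
```python
from h import *
d=np.load('f0.npz'); 
for n,K in(('a','A'),('b','B')):
    im=d[n];W=d[K];hsv=cv2.cvtColor(im,cv2.COLOR_BGR2HSV)
    z=W[...,2]; ok=(W[...,0]>150)&(W[...,0]<900)
    for nm,lo,hi in(('blue',(100,120,50),(125,255,255)),('yel',(22,180,120),(33,255,255))):
        m=(cv2.inRange(hsv,lo,hi)>0)&ok
        k,l,s,c=cv2.connectedComponentsWithStats(m.astype(np.uint8))
        for i in range(1,k):
            if s[i,4]<60: continue
            p=W[l==i]; p=p[~np.isnan(p).any(1)]
            r=cv2.minAreaRect(p[:,:2].astype(np.float32)); print(n,nm,c[i].round(),s[i,4],'med',np.median(p,0).round(),'rect',np.round(r[0]),np.round(r[1]),round(r[2],1),'z',np.percentile(p[:,2],[5,50,95]).round())
W=d['B'];z=W[...,2]
# heights map: scale, beaker, bottle, timer
def box(u0,u1,v0,v1,zlo,zhi):
    p=W[v0:v1,u0:u1].reshape(-1,3); p=p[(p[:,2]>zlo)&(p[:,2]<zhi)]
    print((u0,v0,zlo),len(p),np.percentile(p,[2,50,98],axis=0).round().tolist())
box(300,360,110,160,330,400)   # scale cap
box(300,352,155,190,8,25)  # base
box(320,350,140,205,225,330) # hook
box(385,412,195,220,30,80) # beaker
box(240,265,170,195,20,130)
box(145,175,270,300,15,50)
p=W[80:320].reshape(-1,3);m=(p[:,2]>-5)&(p[:,2]<5);print(np.nanpercentile(p[m],[.5,99.5],axis=0).round())
# yellow plate fit
```

```text
a blue [218. 229.] 176 med [434. 286.  18.] rect [436. 293.] [120.  52.] 68.7 z [ 7. 18. 25.]
a yel [308. 255.] 639 med [619. -67. 110.] rect [637.  13.] [344.  66.] 82.2 z [106. 110. 114.]
b blue [293. 124.] 77 med [857.  61. 114.] rect [859.  63.] [26. 30.] 89.3 z [109. 114. 118.]
b blue [200. 270.] 156 med [448. 334.  19.] rect [451. 337.] [55. 55.] 50.8 z [13. 19. 25.]
b blue [224. 279.] 152 med [421. 266.  20.] rect [424. 268.] [55. 52.] 89.7 z [14. 20. 25.]
b yel [ 49. 141.] 135 med [828. 773.  77.] rect [828. 773.] [150.  11.] 79.6 z [71. 77. 83.]
b yel [329. 203.] 1349 med [625. -32. 109.] rect [630. -35.] [232.  80.] 76.7 z [103. 109. 115.]
b yel [ 85. 269.] 202 med [459. 670.  19.] rect [460. 670.] [56. 50.] 88.5 z [12. 19. 24.]
(300, 110, 330) 575 [[722.0, -73.0, 345.0], [741.0, -39.0, 358.0], [767.0, -7.0, 376.0]]
(300, 155, 8) 863 [[690.0, -108.0, 9.0], [721.0, -22.0, 15.0], [787.0, 28.0, 23.0]]
(320, 140, 225) 624 [[612.0, -68.0, 231.0], [718.0, -37.0, 265.0], [745.0, -9.0, 328.0]]
(385, 195, 30) 139 [[603.0, -279.0, 31.0], [635.0, -258.0, 48.0], [658.0, -224.0, 65.0]]
(240, 170, 20) 312 [[678.0, 156.0, 25.0], [695.0, 180.0, 75.0], [726.0, 205.0, 108.0]]
(145, 270, 15) 367 [[382.0, 431.0, 15.0], [412.0, 460.0, 23.0], [445.0, 489.0, 33.0]]
[[ 320. -722.   -5.]
 [1047.  924.    5.]]
```

Two rings, each lying single: about (451,336) and (424,268). Next I work out the carrier and hook direction from the saved cloud. At the same time I move to a spot in front of the scale, going up first.

Run:
```python
from h import *
d=np.load('f0.npz')
im=d['b'];W=d['B'];m=cv2.inRange(cv2.cvtColor(im,cv2.COLOR_BGR2HSV),(22,150,90),(33,255,255))>0
m[:180]=0;m[225:]=0;m[:,:280]=0
p=W[m];p=p[(p[:,2]>95)&(p[:,2]<125)]
v=np.linalg.svd(p[:,:2]-p[:,:2].mean(0),full_matrices=False)[2][0];print(len(p),p.mean(0),v,np.degrees(np.arctan2(-v[0],v[1])))
a=(p[:,:2]-p[:,:2].mean(0));t=a@v;n=a@np.array([v[1],-v[0]]);print(np.percentile(t,[0,100]),np.percentile(n,[0,100]))
q=p[(np.abs(t)>60)&(np.abs(t)<90)];print(np.mean([q[(q-p.mean(0))[:,:2]@v>0].mean(0),q[(q-p.mean(0))[:,:2]@v<0].mean(0)],0))
A=W[100:230,280:380].reshape(-1,3)
for lo,hi in((340,352),(352,362),(362,385),(12,22)):
    k=A[(A[:,2]>lo)&(A[:,2]<hi)];r=cv2.minAreaRect(k[:,:2].astype(np.float32));print(lo,len(k),k.mean(0).round(),r)
```

```text
1402 [626.46844003 -35.60879257 108.65997136] [-0.14293985 -0.98973138] 171.78200163873686
[-115.68524513  117.82924851] [-36.02457149  30.30933862]
[628.31571573 -36.14650553 108.78530635]
340 32 [727. -37. 348.] ((745.1201782226562, -39.110939025878906), (47.95566940307617, 64.90454864501953), 0.04142562672495842)
352 451 [743. -40. 357.] ((744.2742919921875, -40.57500457763672), (68.11575317382812, 47.54408264160156), 88.51827239990234)
362 84 [744. -40. 371.] ((744.7310791015625, -39.594879150390625), (57.40451431274414, 35.39002990722656), 88.7462387084961)
12 747 [740. -37.  16.] ((775.1284790039062, -62.48936462402344), (365.0273132324219, 299.7259216308594), 1.353075623512268)
```

Emit:
drive_tool:
  rows:
    - {"offset": [0,0,-50],"spin": 8,"jaw": 94}
    - {"offset": [0,0,-50],"spin": 8,"jaw": 94}
    - {"offset": [0,0,-20],"spin": 8,"jaw": 94}
    - {"offset": [0,0,0],"spin": 0,"jaw": 94}

```text
clock: 1.2
eef_pos: [200.4, -512.4, 425.9]
eef_rot: [3.136, -0.002, -0.05]
wrist_force: [0.3, -0.2, -0.2]
finger_gap: 93.7
```

Emit:
drive_tool:
  rows:
    - {"offset": [20,-41,0],"jaw": 94}
    - {"offset": [25,-41,0],"jaw": 94}
    - {"offset": [25,-41,0],"jaw": 94}
    - {"offset": [25,-41,0],"jaw": 94}
    - {"offset": [25,-41,0],"jaw": 94}
    - {"offset": [25,-41,0],"jaw": 94}
    - {"offset": [25,-41,0],"jaw": 94}
    - {"offset": [25,-41,0],"jaw": 94}
    - {"offset": [25,-41,0],"jaw": 94}
    - {"offset": [25,-41,0],"jaw": 94}
    - {"offset": [25,-41,0],"jaw": 94}
    - {"offset": [25,-41,0],"jaw": 94}
    - {"offset": [0,0,0],"spin": 5.3,"jaw": 94}
    - {"offset": [0,0,0],"jaw": 94}

```text
validation failed for argument at $.ro...
```

```bash
cat >> h.py <<'E'
def proj(c,P):
    M=cv2.Rodrigues(np.array(c['rvec'],float))[0]
    q=M@np.array(P,float)+np.array(c['tvec']).ravel(); f=210/np.tan(np.radians(c['vfov'])/2)
    r=np.hypot(q[0],q[1]); th=np.arctan2(r,q[2]); return (c['cx']+f*th*q[0]/r, c['cy']+f*th*q[1]/r)
E
python3 - <<'E'
from h import *
st(); c=snap('wrist','w1.png'); W=cloud(c,True); np.savez('w1.npz',W=W,im=c['color'])
print(c['vfov'],c['cx'],c['cy'])
for t in('handle_bar','hook_tip','hook_seat','carrier'):
    for q in finder.find_in('wrist',t)[:3]:
        u,v=np.round(q['uv']).astype(int);print(t,u,v,round(q['p'],2),W[v,u].round())
E
```

```text
{'clock': 1.2, 'joints': [-1.265, 0.238, 1.318, 0.0, 1.58, 0.356], 'eef_pos': [200.361, -512.352, 425.917], 'eef_rot': [3.136, -0.002, -0.05], 'wrist_force': [0.329, -0.235, -0.25], 'finger_gap': 93.704}
65.70646984690485 276.23934141883234 211.12237989025343
```

View pics/w1.png

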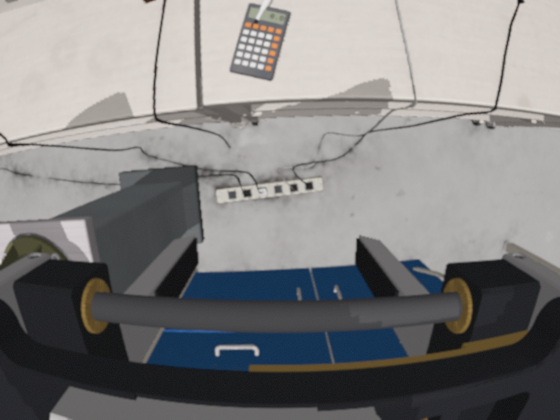

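The move was refused because every row needs a spin. The arm hasn't moved, and the picture shows the bench edge and gripper fingers from the start spot. Resending.

Emit:
drive_tool:
  rows:
    - {"offset": [20,-41,0],"spin": 0,"jaw": 94}
    - {"offset": [25,-41,0],"spin": 0,"jaw": 94}
    - {"offset": [25,-41,0],"spin": 0,"jaw": 94}
    - {"offset": [25,-41,0],"spin": 0,"jaw": 94}
    - {"offset": [25,-41,0],"spin": 0,"jaw": 94}
    - {"offset": [25,-41,0],"spin": 0,"jaw": 94}
    - {"offset": [25,-41,0],"spin": 0,"jaw": 94}
    - {"offset": [25,-41,0],"spin": 0,"jaw": 94}
    - {"offset": [25,-41,0],"spin": 0,"jaw": 94}
    - {"offset": [25,-41,0],"spin": 0,"jaw": 94}
    - {"offset": [25,-41,0],"spin": 0,"jaw": 94}
    - {"offset": [25,-41,0],"spin": 0,"jaw": 94}
    - {"offset": [0,0,0],"spin": 5.3,"jaw": 94}
    - {"offset": [0,0,0],"spin": 0,"jaw": 94}

```text
clock: 2.85
eef_pos: [518.0, -33.4, 421.3]
eef_rot: [3.142, 0.002, -0.137]
wrist_force: [0.4, -0.3, 0.1]
finger_gap: 93.8
```

Run:
```python
from h import *
st(); c=snap('wrist','w2.png'); W=cloud(c,True); np.savez('w2.npz',W=W,im=c['color'])
for t in('handle_bar','hook_tip','hook_seat','carrier'):
    for q in finder.find_in('wrist',t)[:3]:
        u,v=np.round(q['uv']).astype(int);print(t,u,v,round(q['p'],2),W[v,u].round())
```

```text
{'clock': 2.85, 'joints': [-0.135, 0.168, 1.411, -0.0, 1.565, 1.573], 'eef_pos': [517.996, -33.357, 421.297], 'eef_rot': [3.142, 0.002, -0.137], 'wrist_force': [0.429, -0.255, 0.08], 'finger_gap': 93.799}
handle_bar 269 100 0.74 [609. -40. 271.]
hook_seat 257 47 0.69 [652. -37. 261.]
carrier 272 98 0.59 [629. -43. 109.]
```

View pics/w2.png

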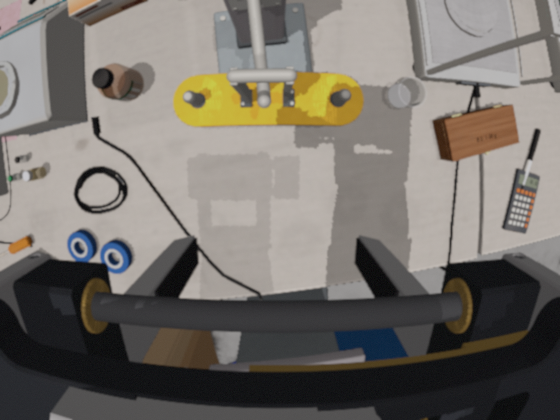

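The wrist view shows the handle bar at (262,76), the hook tip at (265,100), the posts at (195,99) and (343,97), the cable on the left and clear bench between.

Run:
```python
from h import *
d=np.load('w2.npz');W=d['W']
p=W[66:86,226:300].reshape(-1,3);p=p[(p[:,2]>240)&(p[:,2]<285)]
print(len(p),p.mean(0).round(1),np.percentile(p,[2,50,98],axis=0).round(1))
for s in(slice(228,243),slice(243,253),slice(272,282),slice(282,296)):
    q=W[66:86,s].reshape(-1,3);q=q[(q[:,2]>240)&(q[:,2]<285)];print(s,len(q),np.median(q,0).round(1))
q=W[85:112,255:275].reshape(-1,3);q=q[(q[:,2]>225)&(q[:,2]<300)];print('tip',np.median(q,0).round(1),np.percentile(q,[2,98],axis=0).round(1))
q=W[0:64,245:270].reshape(-1,3);q=q[(q[:,2]>225)&(q[:,2]<290)]
for lo in range(630,740,15):
    k=q[(q[:,0]>=lo)&(q[:,0]<lo+15)]
    if len(k):print(lo,len(k),k.mean(0).round(1))
m=cv2.inRange(cv2.cvtColor(d['im'],cv2.COLOR_BGR2HSV),(20,130,80),(35,255,255))>0
p=W[m];p=p[(p[:,2]>95)&(p[:,2]<125)];c=p.mean(0);v=np.linalg.svd(p[:,:2]-c[:2],full_matrices=False)[2][0];r=cv2.minAreaRect(p[:,:2].astype(np.float32));print(len(p),c,v,r)
```

```text
1104 [629.8 -37.1 259.7] [[621.9 -60.8 251.5]
 [629.6 -37.1 260.7]
 [638.3 -12.9 263. ]]
slice(228, 243, None) 239 [632.1 -17.5 260.6]
slice(243, 253, None) 138 [630.9 -27.  261.2]
slice(272, 282, None) 140 [627.8 -48.1 261. ]
slice(282, 296, None) 232 [626.7 -56.9 260.4]
tip [613.3 -36.6 268.3] [[605.5 -41.3 251.2]
 [623.6 -32.2 273. ]]
630 87 [642.6 -37.8 256.8]
645 260 [652.4 -37.8 259.7]
660 242 [667.6 -38.3 260.6]
675 230 [682.5 -38.7 261.3]
690 29 [691.2 -38.4 261.6]
6939 [625.78767837 -39.39385895 109.48960694] [0.12630531 0.99199142] ((629.8328857421875, -37.559661865234375), (231.4413299560547, 63.959529876708984), 82.36754608154297)
```

Emit:
drive_tool:
  rows:
    - {"offset": [37,-4,0],"spin": 0,"jaw": 94}
    - {"offset": [37,-4,0],"spin": 0,"jaw": 94}
    - {"offset": [37,-4,0],"spin": 0,"jaw": 94}
    - {"offset": [0,0,0],"spin": 0,"jaw": 94}
    - {"offset": [0,0,40],"spin": 0,"jaw": 80}
    - {"offset": [0,0,30],"spin": 0,"jaw": 80}
    - {"offset": [0,0,22],"spin": 0,"jaw": 80}
    - {"offset": [0,0,20],"spin": 0,"jaw": 80}
    - {"offset": [0,0,0],"spin": 0,"jaw": 70}
    - {"offset": [0,0,0],"spin": 0,"jaw": 60}

```text
clock: 4.1
eef_pos: [629.0, -38.2, 311.8]
eef_rot: [-3.142, -0.001, -0.139]
wrist_force: [0.1, 0.6, 0.2]
finger_gap: 67.4
```

Run:
```python
from h import *
st(); snap('wrist','w3.png')
```

```text
{'clock': 4.1, 'joints': [-0.119, 0.475, 1.259, -0.0, 1.406, 1.591], 'eef_pos': [629.025, -38.201, 311.784], 'eef_rot': [-3.142, -0.001, -0.139], 'wrist_force': [0.067, 0.608, 0.244], 'finger_gap': 67.389}
```

View pics/w3.png

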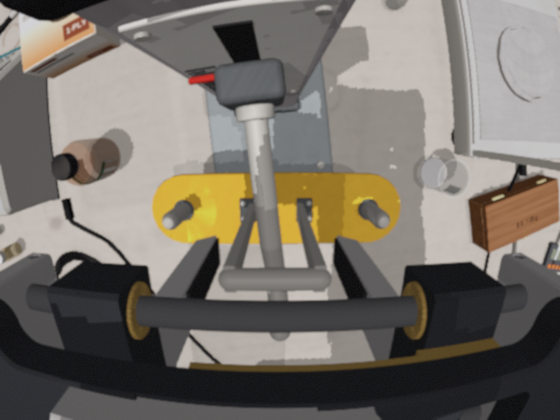

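The fingers straddle the handle, with the bar at (275,278) between them. Closing on the legs.

Emit:
drive_tool:
  force: 30
  rows:
    - {"offset": [0,0,0],"spin": 0,"jaw": 44}
    - {"offset": [0,0,0],"spin": 0,"jaw": 42}
    - {"offset": [0,0,0],"spin": 0,"jaw": 40}
    - {"offset": [0,0,0],"spin": 0,"jaw": 40}
    - {"offset": [0,0,0],"spin": 0,"jaw": 40}
    - {"offset": [0,0,-3],"spin": 0,"jaw": 40}
    - {"offset": [0,0,-3],"spin": 0,"jaw": 40}

```text
clock: 4.85
eef_pos: [629.3, -37.8, 316.7]
eef_rot: [3.142, 0.0, -0.139]
wrist_force: [1.5, -1.5, -1.4]
finger_gap: 50.6
```

Emit:
drive_tool:
  rows:
    - {"offset": [0,0,-8],"spin": 0,"jaw": 40}
    - {"offset": [0,0,-8],"spin": 0,"jaw": 40}
    - {"offset": [0,0,-8],"spin": 0,"jaw": 40}
    - {"offset": [0,0,-8],"spin": 0,"jaw": 40}
    - {"offset": [0,0,-8],"spin": 0,"jaw": 40}
    - {"offset": [0,0,0],"spin": 0,"jaw": 40}
    - {"offset": [0,0,0],"spin": 0,"jaw": 40}

```text
clock: 5.55
eef_pos: [629.2, -37.8, 356.6]
eef_rot: [-3.142, 0.0, -0.139]
wrist_force: [0.3, 0.1, -5.3]
finger_gap: 50.8
```

Run:
```python
from h import *
st(); snap('wrist','w4.png')
```

```text
{'clock': 5.55, 'joints': [-0.118, 0.453, 1.188, 0.0, 1.5, 1.591], 'eef_pos': [629.234, -37.774, 356.569], 'eef_rot': [-3.142, 0.0, -0.139], 'wrist_force': [0.346, 0.1, -5.304], 'finger_gap': 50.776}
```

View pics/w4.png

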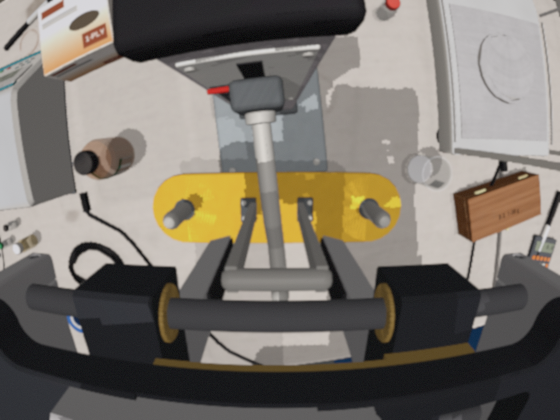

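The carrier is lifted clear of the hook. Backing out along the hook, then to the clear spot and turned square.

Emit:
drive_tool:
  rows:
    - {"offset": [0,0,-5],"spin": 0,"jaw": 40}
    - {"offset": [-10,1.4,0],"spin": 0,"jaw": 40}
    - {"offset": [-20,2.8,0],"spin": 0,"jaw": 40}
    - {"offset": [-25,3.5,0],"spin": 0,"jaw": 40}
    - {"offset": [-20,2.8,0],"spin": 0,"jaw": 40}
    - {"offset": [-20,13,0],"spin": -2,"jaw": 40}
    - {"offset": [-15,16,0],"spin": -3,"jaw": 40}
    - {"offset": [-10,14,0],"spin": -3,"jaw": 40}
    - {"offset": [-6,0,20],"spin": 0,"jaw": 40}
    - {"offset": [0,0,30],"spin": 0,"jaw": 40}
    - {"offset": [0,0,30],"spin": 0,"jaw": 40}
    - {"offset": [0,0,30],"spin": 0,"jaw": 40}
    - {"offset": [0,0,15],"spin": 0,"jaw": 40}
    - {"offset": [0,0,10],"spin": 0,"jaw": 40}
    - {"offset": [0,0,0],"spin": 0,"jaw": 40}
    - {"offset": [0,0,0],"spin": 0,"jaw": 40}

```text
clock: 7.2
eef_pos: [499.0, -75.8, 227.5]
eef_rot: [3.141, -0.001, 0.001]
wrist_force: [0.6, 0.4, -4.6]
finger_gap: 50.7
```

Run:
```python
from h import *
st(); c=snap('side','s1.png'); cv2.imwrite('pics/s1c.png',cv2.resize(c['color'][170:370,170:430],None,fx=3,fy=3))
W=cloud(c);m=cv2.inRange(cv2.cvtColor(c['color'],cv2.COLOR_BGR2HSV),(20,150,80),(35,255,255))>0
p=W[m];p=p[(p[:,0]>400)&(p[:,0]<620)&(abs(p[:,1])<250)];print(len(p),p.mean(0).round(),np.percentile(p,[3,97],axis=0).round())
A=np.c_[p,np.ones(len(p))];print(np.linalg.lstsq(np.c_[p[:,:2],np.ones(len(p))],p[:,2],rcond=None)[0])
```

```text
{'clock': 7.2, 'joints': [-0.223, 0.277, 1.735, 0.0, 1.128, 1.346], 'eef_pos': [498.965, -75.828, 227.511], 'eef_rot': [3.141, -0.001, 0.001], 'wrist_force': [0.601, 0.386, -4.551], 'finger_gap': 50.691}
808 [493. -92.  26.] [[ 468. -189.   20.]
 [ 528.   24.   31.]]
[ 1.09045823e-02 -1.02203301e-03  2.00977140e+01]
```

View pics/s1c.png

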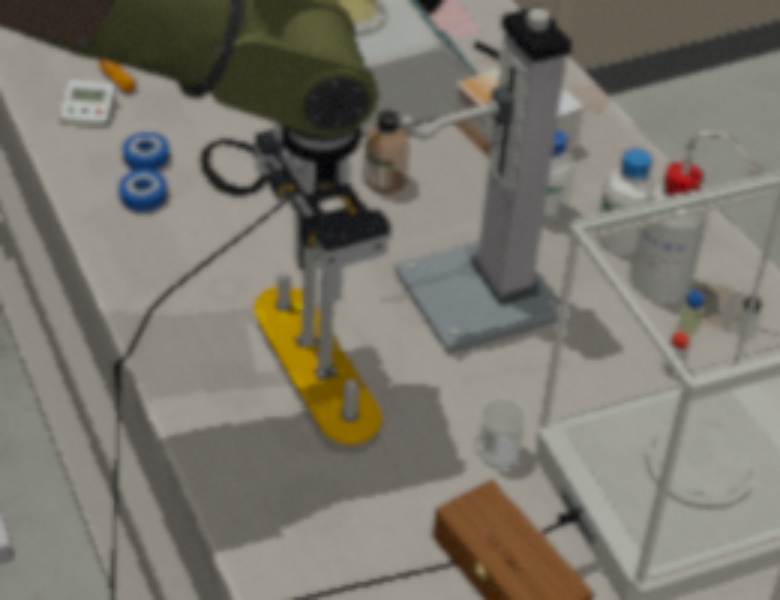

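The carrier hangs level about 17 mm over clear bench. Lowering to contact.

Emit:
drive_tool:
  rows:
    - {"offset": [0,0,10],"spin": 0,"jaw": 40}
    - {"offset": [0,0,3],"spin": 0,"jaw": 40}
    - {"offset": [0,0,2],"spin": 0,"jaw": 40}
    - {"offset": [0,0,1],"spin": 0,"jaw": 40}
    - {"offset": [0,0,0],"spin": 0,"jaw": 40}

```text
clock: 7.75
eef_pos: [498.8, -75.8, 210.9]
eef_rot: [3.141, -0.0, 0.001]
wrist_force: [-0.1, -1.0, -1.9]
finger_gap: 50.7
```

Emit:
drive_tool:
  rows:
    - {"offset": [0,0,1],"spin": 0,"jaw": 40}
    - {"offset": [0,0,0],"spin": 0,"jaw": 40}
    - {"offset": [0,0,0],"spin": 0,"jaw": 60}
    - {"offset": [0,0,0],"spin": 0,"jaw": 75}
    - {"offset": [0,0,0],"spin": 0,"jaw": 80}
    - {"offset": [0,0,-20],"spin": 0,"jaw": 80}
    - {"offset": [0,0,-40],"spin": 0,"jaw": 80}
    - {"offset": [0,0,-40],"spin": 0,"jaw": 80}
    - {"offset": [0,0,-40],"spin": 0,"jaw": 80}
    - {"offset": [0,0,0],"spin": 0,"jaw": 80}
    - {"offset": [0,0,0],"spin": 0,"jaw": 80}

```text
clock: 8.85
eef_pos: [498.6, -75.7, 349.7]
eef_rot: [3.141, -0.001, 0.001]
wrist_force: [0.7, 0.4, -1.0]
finger_gap: 80.3
```

Run:
```python
from h import *
st(); a=snap('top'); snap('side'); W=cloud(a);
hsv=cv2.cvtColor(a['color'],cv2.COLOR_BGR2HSV)
m=cv2.inRange(hsv,(20,130,80),(35,255,255))>0
p=W[m];p=p[(p[:,0]>400)&(p[:,0]<620)&(abs(p[:,1]+80)<150)];print(len(p),p.mean(0).round(),cv2.minAreaRect(p[:,:2].astype(np.float32)))
m=cv2.inRange(hsv,(100,120,50),(125,255,255))>0
k,l,s,c=cv2.connectedComponentsWithStats(m.astype(np.uint8))
for i in range(1,k):
    if s[i,4]>60:
        p=W[l==i];r=cv2.minAreaRect(p[:,:2].astype(np.float32));print(c[i].round(),np.round(r[0]),np.round(r[1]),np.median(p[:,2]).round())
w=snap('wrist','w5.png');np.savez('w5.npz',W=cloud(w,True),im=w['color'])
```

```text
{'clock': 8.85, 'joints': [-0.223, 0.163, 1.579, 0.0, 1.398, 1.346], 'eef_pos': [498.628, -75.738, 349.71], 'eef_rot': [3.141, -0.001, 0.001], 'wrist_force': [0.665, 0.366, -0.955], 'finger_gap': 80.311}
721 [492. -43.  30.] ((474.1214904785156, -71.79220581054688), (231.72418212890625, 97.27561950683594), 82.97161102294922)
[320. 103.] [918. -18.] [29. 30.] 124.0
[293. 124.] [nan nan] [0. 0.] nan
[200. 270.] [457. 336.] [49. 44.] nan
[224. 279.] [424. 268.] [56. 52.] nan
```

View pics/w5.png

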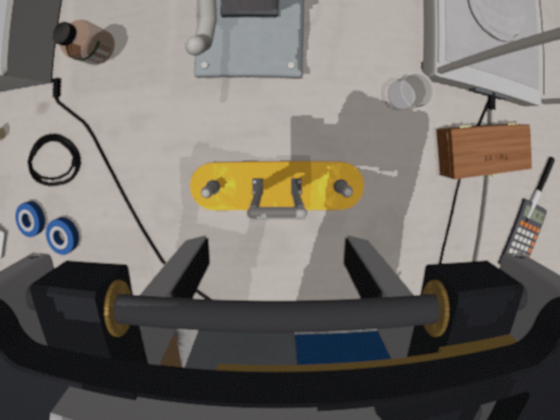

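The carrier stands square at (275,187) and the rings are at (30,218) and (62,235). Computing exact positions, and where the camera sits in the tool frame.

Run:
```python
from h import *
s=st(); c=eyes.camera('wrist'); M=cv2.Rodrigues(np.array(c['rvec'],float))[0]; C=-M.T@np.array(c['tvec']).ravel()
Rt=R.from_euler('xyz',s['eef_rot']).as_matrix(); print('cam in tool',(Rt.T@(C-s['eef_pos'])).round(1), 'axis',(Rt.T@M[2]).round(2))
W=cloud(c,True);im=c['color'];hsv=cv2.cvtColor(im,cv2.COLOR_BGR2HSV)
m=(cv2.inRange(hsv,(20,130,80),(35,255,255))>0);m[250:]=0
p=W[m];p=p[(p[:,2]>0)&(p[:,2]<20)];print('carrier',len(p),p.mean(0).round(1),cv2.minAreaRect(p[:,:2].astype(np.float32)))
q=W[200:225,245:310].reshape(-1,3);q=q[(q[:,2]>140)&(q[:,2]<175)];print('bar',len(q),np.median(q,0).round(1),cv2.minAreaRect(q[:,:2].astype(np.float32)))
for a,b in((200,220),(335,355)):
    q=W[170:205,a:b].reshape(-1,3);q=q[(q[:,2]>50)&(q[:,2]<65)];print('post',len(q),np.median(q,0).round(1))
m=cv2.inRange(hsv,(100,120,50),(125,255,255));m[:150]=0;m[270:]=0;m[:,150:]=0
k,l,st_,cc=cv2.connectedComponentsWithStats(m)
for i in range(1,k):
    if st_[i,4]>100:
        p=W[l==i];p=p[p[:,2]>12];r=cv2.minEnclosingCircle(p[:,:2].astype(np.float32));print('ring',cc[i].round(),r,cv2.minAreaRect(p[:,:2].astype(np.float32)),np.median(p[:,2]))
```

```text
{'clock': 9.0, 'joints': [-0.223, 0.165, 1.581, -0.0, 1.399, 1.346], 'eef_pos': [498.414, -75.734, 348.171], 'eef_rot': [-3.141, 0.002, 0.001], 'wrist_force': [-0.048, 0.23, 0.101], 'finger_gap': 79.851}
cam in tool [ 66.4  -1.  -81.7] axis [-0.23  0.    0.97]
carrier 6525 [500.6 -75.    7.7] ((498.74322509765625, -75.38095092773438), (64.26180267333984, 232.96975708007812), 0.029573509469628334)
bar 828 [499.3 -75.  159. ] ((498.0632629394531, -75.49356079101562), (13.910701751708984, 52.270286560058594), 0.4114788770675659)
post 92 [498.6   8.7  53.8]
post 80 [ 499.1 -159.1   53.7]
ring [ 32. 217.] ((452.5796203613281, 335.0845947265625), 28.899822235107422) ((452.25274658203125, 334.9437561035156), (54.5733757019043, 55.86601638793945), 20.007856369018555) 18.98187687641312
ring [ 64. 234.] ((425.3130798339844, 266.09478759765625), 29.33439064025879) ((425.2852478027344, 266.1377868652344), (55.00634002685547, 56.35969161987305), 31.1107234954834) 19.033268135817373
```

Emit:
drive_tool:
  rows:
    - {"offset": [0,0,0],"spin": -8.5,"jaw": 80}
    - {"offset": [0,0,0],"spin": -8.5,"jaw": 94}
    - {"offset": [0,0,0],"spin": -8.5,"jaw": 94}
    - {"offset": [0,0,0],"spin": -8.5,"jaw": 94}
    - {"offset": [0,0,0],"spin": -8.5,"jaw": 94}
    - {"offset": [0,0,0],"spin": -8.5,"jaw": 94}
    - {"offset": [0,0,0],"spin": -8.5,"jaw": 94}
    - {"offset": [0,0,0],"spin": -8.5,"jaw": 94}
    - {"offset": [0,0,0],"spin": -8.5,"jaw": 94}
    - {"offset": [0,0,0],"spin": -8.5,"jaw": 94}
    - {"offset": [0,0,0],"spin": -5,"jaw": 94}
    - {"offset": [40,-8,0],"spin": 0,"jaw": 94}
    - {"offset": [40,-8,0],"spin": 0,"jaw": 94}
    - {"offset": [40,-8,0],"spin": 0,"jaw": 94}
    - {"offset": [40,-8,0],"spin": 0,"jaw": 94}
    - {"offset": [40,-8,0],"spin": 0,"jaw": 94}
    - {"offset": [40,-8,0],"spin": 0,"jaw": 94}
    - {"offset": [40,-8,0],"spin": 0,"jaw": 94}
    - {"offset": [0,0,0],"spin": 0,"jaw": 94}

```text
clock: 10.95
eef_pos: [441.2, 207.5, 348.7]
eef_rot: [-3.14, -0.0, 1.576]
wrist_force: [0.5, -0.2, 0.7]
finger_gap: 94.0
```

```bash
cat >> h.py <<'E'
def rings(c):
    W=cloud(c,True);hsv=cv2.cvtColor(c['color'],cv2.COLOR_BGR2HSV)
    m=cv2.inRange(hsv,(100,120,50),(125,255,255))
    k,l,s,cc=cv2.connectedComponentsWithStats(m)
    for i in range(1,k):
        if s[i,4]>100:
            p=W[l==i];p=p[(p[:,2]>10)&(p[:,2]<80)]
            if len(p)<80: continue
            r=cv2.minEnclosingCircle(p[:,:2].astype(np.float32));print('ring',cc[i].round(),np.round(r[0],1),round(r[1],1),'z',np.median(p[:,2]).round(1))
E
python3 - <<'E'
from h import *
st(); rings(snap('wrist','w6.png'))
E
```

```text
{'clock': 10.95, 'joints': [0.364, 0.126, 1.624, 0.001, 1.393, 0.359], 'eef_pos': [441.22, 207.481, 348.672], 'eef_rot': [-3.14, -0.0, 1.576], 'wrist_force': [0.516, -0.168, 0.66], 'finger_gap': 93.953}
ring [285.  88.] [451.1 336.7] 28.7 z 19.6
ring [264. 141.] [424.4 267.9] 28.5 z 19.6
```

Emit:
drive_tool:
  force: 20
  rows:
    - {"offset": [30,-8,30],"spin": 0,"jaw": 94}
    - {"offset": [29.5,-8,40],"spin": 0,"jaw": 94}
    - {"offset": [0,0,40],"spin": 0,"jaw": 94}
    - {"offset": [0,0,40],"spin": 0,"jaw": 94}
    - {"offset": [0,0,40],"spin": 0,"jaw": 94}
    - {"offset": [0,0,30],"spin": 0,"jaw": 94}
    - {"offset": [0,0,20],"spin": 0,"jaw": 94}
    - {"offset": [0,0,8],"spin": 0,"jaw": 94}
    - {"offset": [0,0,0],"spin": 0,"jaw": 80}
    - {"offset": [0,0,0],"spin": 0,"jaw": 70}
    - {"offset": [0,0,0],"spin": 0,"jaw": 55}
    - {"offset": [0,0,0],"spin": 0,"jaw": 50}
    - {"offset": [0,0,0],"spin": 0,"jaw": 50}
    - {"offset": [0,0,0],"spin": 0,"jaw": 50}
    - {"offset": [0,0,0],"spin": 0,"jaw": 50}

```text
clock: 12.5
eef_pos: [426.5, 263.6, 102.5]
eef_rot: [3.141, -0.0, 1.572]
wrist_force: [-2.0, -0.9, 6.1]
finger_gap: 59.3
```

Emit:
drive_tool:
  rows:
    - {"offset": [0,0,-10],"spin": 0,"jaw": 50}
    - {"offset": [0,0,-30],"spin": 0,"jaw": 50}
    - {"offset": [0,0,-40],"spin": 0,"jaw": 50}
    - {"offset": [0,0,-40],"spin": 0,"jaw": 50}
    - {"offset": [-36,10,0],"spin": 0,"jaw": 50}
    - {"offset": [-36,10,0],"spin": 0,"jaw": 50}
    - {"offset": [-36,10,0],"spin": 0,"jaw": 50}
    - {"offset": [-36,10,0],"spin": 0,"jaw": 50}
    - {"offset": [-36,10,0],"spin": 0,"jaw": 50}
    - {"offset": [-36,11,0],"spin": 0,"jaw": 50}
    - {"offset": [-30,11,0],"spin": 0,"jaw": 50}
    - {"offset": [0,0,0],"spin": 0,"jaw": 50}
    - {"offset": [0,0,0],"spin": 0,"jaw": 50}

```text
clock: 13.8
eef_pos: [498.5, 17.3, 222.2]
eef_rot: [-3.142, -0.0, 1.571]
wrist_force: [-0.0, -0.3, -1.0]
finger_gap: 59.3
```

Run:
```python
from h import *
st(); c=snap('wrist','w7.png'); W=cloud(c,True)
hsv=cv2.cvtColor(c['color'],cv2.COLOR_BGR2HSV);m=cv2.inRange(hsv,(100,120,50),(125,255,255))
k,l,s,cc=cv2.connectedComponentsWithStats(m)
for i in range(1,k):
    if s[i,4]>100:
        p=W[l==i];print(cc[i].round(),s[i],np.nanmedian(p,0).round(1),np.nanpercentile(p,[3,97],axis=0).round(1).tolist())
```

```text
{'clock': 13.8, 'joints': [-0.039, 0.272, 1.756, 0.0, 1.114, -0.039], 'eef_pos': [498.483, 17.329, 222.211], 'eef_rot': [-3.142, -0.0, 1.571], 'wrist_force': [-0.015, -0.343, -1.016], 'finger_gap': 59.266}
[ 43. 108.] [ 36  85  14  44 125] [-526.9  266.5 -889.6] [[-562.8, 181.2, -895.4], [-492.1, 369.4, -885.5]]
[276. 245.] [ 222  196  109  105 5118] [498.2  29.2 139.3] [[471.8, -2.9, 134.2], [524.6, 50.7, 140.5]]
[276. 264.] [253 246  47  30 569] [498.2  12.2 134.2] [[486.2, 9.9, 125.5], [510.2, 22.2, 139.5]]
[ 70. 267.] [ 55 248  31  39 650] [-301.5 -371.6 -687.3] [[-304.7, -414.1, -788.1], [-298.1, -329.9, -602.4]]
```

View pics/w7.png

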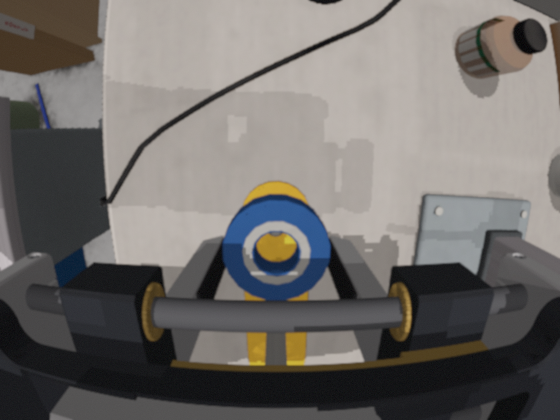

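The ring is held at (276,245) with its hole showing yellow plate beneath. Fitting its true centre relative to the tool.

```bash
cat >> h.py <<'E'
def held(c):
    s=manip.read_state(); W=cloud(c,True); z0=s['eef_pos'][2]-82
    hsv=cv2.cvtColor(c['color'],cv2.COLOR_BGR2HSV); hsv[:,:200]=0; hsv[:,360:]=0
    m=cv2.inRange(hsv,(100,100,50),(125,255,255))>0
    p=W[m];zt=np.nanpercentile(p[:,2],97); p=p[(p[:,2]>zt-3)&(p[:,1]>s['eef_pos'][1]-5)]
    ang=np.arctan2(p[:,1]-s['eef_pos'][1],p[:,0]-s['eef_pos'][0]); o=[]
    cen=np.array(s['eef_pos'][:2])
    for it in range(4):
        d=p[:,:2]-cen; ang=np.arctan2(d[:,1],d[:,0]); r=np.hypot(*d.T); o=[]
        for a in np.arange(-.1,3.2,.12):
            k=abs(ang-a)<.06
            if k.sum()>5:
                j=np.argsort(r[k])[-max(1,k.sum()//20)]; o.append(p[k][j,:2])
        o=np.array(o);A=np.c_[2*o,np.ones(len(o))];x=np.linalg.lstsq(A,(o**2).sum(1),rcond=None)[0]
        cen=x[:2]
    print('held centre',cen.round(1),'r',np.sqrt(x[2]+cen@cen).round(1),'top',zt.round(1),'tcp',np.round(s['eef_pos'],1),'off',(cen-s['eef_pos'][:2]).round(1))
E
python3 - <<'E'
from h import *
held(snap('wrist'))
E
```

```text
held centre [498.1  22.9] r 29.1 top 140.4 tcp [498.3  18.3 222.2] off [-0.3  4.6]
```

Emit:
drive_tool:
  rows:
    - {"offset": [-12,0.5,10],"spin": 0,"jaw": 50}
    - {"offset": [0,0,20],"spin": 0,"jaw": 50}
    - {"offset": [0,0,22],"spin": 0,"jaw": 50}
    - {"offset": [0,0,0],"spin": 0,"jaw": 50}
    - {"offset": [0,0,0],"spin": 0,"jaw": 50}

```text
clock: 14.4
eef_pos: [499.1, 5.6, 170.0]
eef_rot: [-3.141, -0.0, 1.572]
wrist_force: [-0.3, -1.1, 0.1]
finger_gap: 59.4
```

Run:
```python
from h import *
c=snap('wrist','w8.png');held(c); cv2.imwrite('pics/w8c.png',cv2.resize(c['color'][170:310,180:380],None,fx=3,fy=3))
```

```text
held centre [498.7  10.4] r 29.1 top 88.2 tcp [499.3   5.6 170.6] off [-0.7  4.9]
```

View pics/w8c.png

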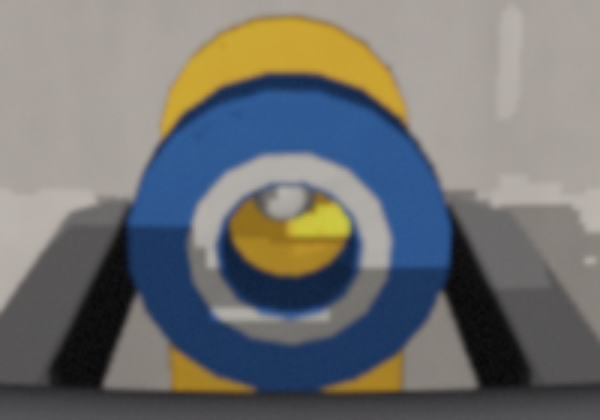

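The post tip sits in the hole at (285,200) in the crop, where a coaxial fit should put it. Lowering and releasing.

Emit:
drive_tool:
  rows:
    - {"offset": [0,0,10],"spin": 0,"jaw": 50}
    - {"offset": [0,0,10],"spin": 0,"jaw": 50}
    - {"offset": [0,0,10],"spin": 0,"jaw": 50}
    - {"offset": [0,0,10],"spin": 0,"jaw": 50}
    - {"offset": [0,0,8],"spin": 0,"jaw": 50}
    - {"offset": [0,0,0],"spin": 0,"jaw": 50}
    - {"offset": [0,0,0],"spin": 0,"jaw": 50}

```text
clock: 15.15
eef_pos: [499.2, 5.5, 121.9]
eef_rot: [-3.141, -0.0, 1.572]
wrist_force: [0.4, -0.2, -0.9]
finger_gap: 59.2
```

Force is nil, so the ring is free around the post. Releasing, then rising to look.

Emit:
drive_tool:
  rows:
    - {"offset": [0,0,5],"spin": 0,"jaw": 50}
    - {"offset": [0,0,0],"spin": 0,"jaw": 65}
    - {"offset": [0,0,0],"spin": 0,"jaw": 75}
    - {"offset": [0,0,0],"spin": 0,"jaw": 80}
    - {"offset": [0,0,0],"spin": 0,"jaw": 80}
    - {"offset": [0,0,-30],"spin": 0,"jaw": 80}
    - {"offset": [0,0,-40],"spin": 0,"jaw": 80}
    - {"offset": [0,0,-40],"spin": 0,"jaw": 80}
    - {"offset": [0,0,0],"spin": 0,"jaw": 80}

```text
clock: 16.05
eef_pos: [500.5, 5.5, 231.9]
eef_rot: [3.133, 0.0, 1.572]
wrist_force: [0.2, -0.2, -0.9]
finger_gap: 79.9
```

Run:
```python
from h import *
st();c=snap('wrist','w9.png');rings(c)
a=snap('top'); hsv=cv2.cvtColor(a['color'],cv2.COLOR_BGR2HSV);m=cv2.inRange(hsv,(100,120,50),(125,255,255));W=cloud(a)
k,l,s,cc=cv2.connectedComponentsWithStats(m)
for i in range(1,k):
    if s[i,4]>50: print(cc[i].round(),s[i,4],np.nanmedian(W[l==i],0).round())
cv2.imwrite('pics/w9c.png',np.hstack([c['color'][100:340,160:400],a['color'][180:420:1,160:400]]))
```

```text
{'clock': 16.05, 'joints': [-0.062, 0.26, 1.746, 0.0, 1.127, -0.063], 'eef_pos': [500.538, 5.478, 231.928], 'eef_rot': [3.133, 0.0, 1.572], 'wrist_force': [0.172, -0.238, -0.886], 'finger_gap': 79.93}
ring [273. 202.] [498.9  11.3] 28.8 z 27.8
[320. 103.] 97 [918. -17. 124.]
[293. 124.] 78 [858.  61. 114.]
[200. 270.] 152 [448. 334.  19.]
```

View pics/w9c.png

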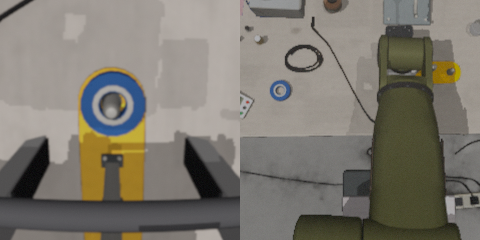

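The first ring is seated (top at z 28, centre within 2 mm of the post). Going for the second.

Emit:
drive_tool:
  rows:
    - {"offset": [0,0,-30],"spin": 0,"jaw": 94}
    - {"offset": [41,-6,0],"spin": 0,"jaw": 94}
    - {"offset": [41,-6,0],"spin": 0,"jaw": 94}
    - {"offset": [41,-6,0],"spin": 0,"jaw": 94}
    - {"offset": [41,-6,0],"spin": 0,"jaw": 94}
    - {"offset": [41,-6,0],"spin": 0,"jaw": 94}
    - {"offset": [41,-6,0],"spin": 0,"jaw": 94}
    - {"offset": [41,-6,0],"spin": 0,"jaw": 94}
    - {"offset": [0,0,0],"spin": 0,"jaw": 94}
    - {"offset": [0,0,0],"spin": 0,"jaw": 94}

```text
clock: 17.15
eef_pos: [456.3, 292.7, 255.2]
eef_rot: [-3.139, 0.001, 1.573]
wrist_force: [-0.4, -0.4, -0.5]
finger_gap: 93.9
```

Run:
```python
from h import *
st();rings(snap('wrist'))
```

```text
{'clock': 17.15, 'joints': [0.503, 0.327, 1.6, -0.0, 1.218, 0.5], 'eef_pos': [456.316, 292.725, 255.241], 'eef_rot': [-3.139, 0.001, 1.573], 'wrist_force': [-0.404, -0.363, -0.477], 'finger_gap': 93.879}
ring [272. 158.] [451.3 337.7] 28.8 z 19.7
```

Emit:
drive_tool:
  rows:
    - {"offset": [44.5,-5,0],"spin": 0,"jaw": 94}
    - {"offset": [0,0,0],"spin": 0,"jaw": 94}
    - {"offset": [0,0,40],"spin": 0,"jaw": 94}
    - {"offset": [0,0,40],"spin": 0,"jaw": 94}
    - {"offset": [0,0,35],"spin": 0,"jaw": 94}
    - {"offset": [0,0,25],"spin": 0,"jaw": 94}
    - {"offset": [0,0,15],"spin": 0,"jaw": 94}
    - {"offset": [0,0,0],"spin": 0,"jaw": 80}
    - {"offset": [0,0,0],"spin": 0,"jaw": 70}
    - {"offset": [0,0,0],"spin": 0,"jaw": 55}
    - {"offset": [0,0,0],"spin": 0,"jaw": 50}
    - {"offset": [0,0,0],"spin": 0,"jaw": 50}
    - {"offset": [0,0,0],"spin": 0,"jaw": 50}
    - {"offset": [0,0,0],"spin": 0,"jaw": 50}
    - {"offset": [0,0,-10],"spin": 0,"jaw": 50}
    - {"offset": [0,0,-40],"spin": 0,"jaw": 50}
    - {"offset": [0,0,-50],"spin": 0,"jaw": 50}
    - {"offset": [0,0,-50],"spin": 0,"jaw": 50}
    - {"offset": [0,0,-30],"spin": 0,"jaw": 50}
    - {"offset": [0,0,0],"spin": 0,"jaw": 50}

```text
clock: 19.2
eef_pos: [452.3, 337.5, 287.3]
eef_rot: [3.135, -0.004, 1.572]
wrist_force: [0.7, -0.5, -1.1]
finger_gap: 60.0
```

Run:
```python
from h import *
st();held(snap('wrist'))
```

```text
{'clock': 19.2, 'joints': [0.576, 0.341, 1.503, 0.0, 1.289, 0.575], 'eef_pos': [452.337, 337.456, 287.269], 'eef_rot': [3.135, -0.004, 1.572], 'wrist_force': [0.714, -0.522, -1.119], 'finger_gap': 60.047}
held centre [452.8 338.6] r 29.2 top 205.3 tcp [451.9 337.1 284.1] off [0.9 1.5]
```

Emit:
drive_tool:
  rows:
    - {"offset": [-35,3.9,0],"spin": 0,"jaw": 50}
    - {"offset": [-42,3.9,0],"spin": 0,"jaw": 50}
    - {"offset": [-42,3.9,0],"spin": 0,"jaw": 50}
    - {"offset": [-42,3.9,0],"spin": 0,"jaw": 50}
    - {"offset": [-42,3.9,0],"spin": 0,"jaw": 50}
    - {"offset": [-42,3.9,0],"spin": 0,"jaw": 50}
    - {"offset": [-42,3.9,0],"spin": 0,"jaw": 50}
    - {"offset": [-42,3.9,0],"spin": 0,"jaw": 50}
    - {"offset": [-42,3.9,0],"spin": 0,"jaw": 50}
    - {"offset": [-42,3.9,0],"spin": 0,"jaw": 50}
    - {"offset": [-42,3.9,0],"spin": 0,"jaw": 50}
    - {"offset": [-43,3.9,0],"spin": 0,"jaw": 50}
    - {"offset": [0,0,0],"spin": 0,"jaw": 50}
    - {"offset": [0,0,0],"spin": 0,"jaw": 50}

```text
clock: 20.65
eef_pos: [498.6, -161.3, 280.4]
eef_rot: [-3.139, -0.001, 1.57]
wrist_force: [-0.7, 0.7, -2.0]
finger_gap: 60.3
```

Run:
```python
from h import *
st();held(snap('wrist','w10.png'))
```

```text
{'clock': 20.65, 'joints': [-0.383, 0.263, 1.622, 0.0, 1.26, -0.382], 'eef_pos': [498.597, -161.343, 280.393], 'eef_rot': [-3.139, -0.001, 1.57], 'wrist_force': [-0.668, 0.721, -2.005], 'finger_gap': 60.281}
held centre [ 498.2 -160.5] r 29.2 top 198.3 tcp [ 498.7 -160.5  280.7] off [-0.6  0.1]
```

Emit:
drive_tool:
  rows:
    - {"offset": [0,0,40],"spin": 0,"jaw": 50}
    - {"offset": [0,0,40],"spin": 0,"jaw": 50}
    - {"offset": [0,0,30],"spin": 0,"jaw": 50}
    - {"offset": [0,0,0],"spin": 0,"jaw": 50}
    - {"offset": [0,0,0],"spin": 0,"jaw": 50}

```text
clock: 21.2
eef_pos: [499.3, -160.2, 172.6]
eef_rot: [-3.141, -0.0, 1.573]
wrist_force: [0.6, -0.6, 0.2]
finger_gap: 60.5
```

Run:
```python
from h import *
c=snap('wrist','w11.png');held(c)
```

```text
held centre [ 499.1 -159.4] r 29.2 top 90.6 tcp [ 499.7 -160.5  173.5] off [-0.6  1.1]
```

View pics/w11.png

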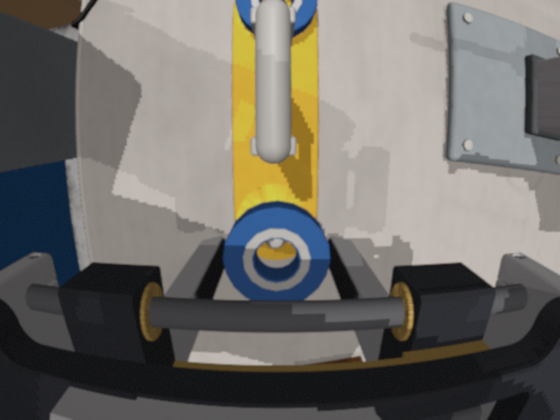

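The post tip shows in the hole at (277,241) just as before. Lowering in two stages and watching the force.

Emit:
drive_tool:
  rows:
    - {"offset": [0,0,10],"spin": 0,"jaw": 50}
    - {"offset": [0,0,10],"spin": 0,"jaw": 50}
    - {"offset": [0,0,10],"spin": 0,"jaw": 50}
    - {"offset": [0,0,0],"spin": 0,"jaw": 50}

```text
clock: 21.65
eef_pos: [498.5, -160.8, 140.4]
eef_rot: [-3.139, -0.001, 1.572]
wrist_force: [-1.0, -0.3, -0.9]
finger_gap: 60.1
```

Emit:
drive_tool:
  rows:
    - {"offset": [0,0,8],"spin": 0,"jaw": 50}
    - {"offset": [0,0,8],"spin": 0,"jaw": 50}
    - {"offset": [0,0,0],"spin": 0,"jaw": 50}

```text
clock: 21.95
eef_pos: [498.7, -160.8, 124.7]
eef_rot: [-3.14, -0.001, 1.572]
wrist_force: [0.3, 0.3, -0.4]
finger_gap: 60.2
```

Emit:
drive_tool:
  rows:
    - {"offset": [0,0,4],"spin": 0,"jaw": 50}
    - {"offset": [0,0,0],"spin": 0,"jaw": 65}
    - {"offset": [0,0,0],"spin": 0,"jaw": 75}
    - {"offset": [0,0,0],"spin": 0,"jaw": 80}
    - {"offset": [0,0,0],"spin": 0,"jaw": 80}
    - {"offset": [0,0,-30],"spin": 0,"jaw": 80}
    - {"offset": [0,0,-50],"spin": 0,"jaw": 80}
    - {"offset": [0,0,-50],"spin": 0,"jaw": 80}
    - {"offset": [0,0,-50],"spin": 0,"jaw": 80}
    - {"offset": [0,0,-30],"spin": 8.5,"jaw": 80}
    - {"offset": [0,0,0],"spin": 8.5,"jaw": 80}
    - {"offset": [0,0,0],"spin": 8.5,"jaw": 80}
    - {"offset": [0,0,0],"spin": 8.5,"jaw": 80}
    - {"offset": [0,0,0],"spin": 8.5,"jaw": 80}
    - {"offset": [0,0,0],"spin": 8.5,"jaw": 80}
    - {"offset": [0,0,0],"spin": 8.5,"jaw": 80}
    - {"offset": [0,0,0],"spin": 8.5,"jaw": 80}
    - {"offset": [0,0,0],"spin": 8.5,"jaw": 80}
    - {"offset": [0,0,0],"spin": 8.5,"jaw": 80}
    - {"offset": [0,0,0],"spin": 5,"jaw": 80}

```text
clock: 23.95
eef_pos: [499.0, -160.9, 332.0]
eef_rot: [3.142, -0.0, -0.005]
wrist_force: [0.2, -0.2, 0.1]
finger_gap: 80.0
```

Emit:
drive_tool:
  rows:
    - {"offset": [-20,-28,0],"spin": 0,"jaw": 80}
    - {"offset": [-20,-28,0],"spin": 0,"jaw": 80}
    - {"offset": [-20,-28,0],"spin": 0,"jaw": 80}
    - {"offset": [0,0,0],"spin": 0,"jaw": 80}
    - {"offset": [0,0,0],"spin": 0,"jaw": 80}

```text
clock: 24.45
eef_pos: [439.1, -76.9, 332.5]
eef_rot: [3.141, -0.001, 0.002]
wrist_force: [-0.0, -0.0, -0.3]
finger_gap: 79.8
```

```bash
cat > look.py <<'E'
from h import *
import sys
st(); c=snap('wrist',sys.argv[1]); rings(c)
W=cloud(c,True);hsv=cv2.cvtColor(c['color'],cv2.COLOR_BGR2HSV)
m=(cv2.inRange(hsv,(20,130,80),(35,255,255))>0)
p=W[m];p=p[(p[:,2]>0)&(p[:,2]<20)];print('carrier',len(p),cv2.minAreaRect(p[:,:2].astype(np.float32)))
q=W.reshape(-1,3);q=q[(q[:,2]>150)&(q[:,2]<170)&(abs(q[:,0]-499)<30)&(abs(q[:,1]+75)<40)];print('bar',len(q),cv2.minAreaRect(q[:,:2].astype(np.float32)))
E
python3 look.py w12.png
```

```text
{'clock': 24.45, 'joints': [-0.256, 0.039, 1.755, -0.0, 1.346, 1.313], 'eef_pos': [439.053, -76.884, 332.452], 'eef_rot': [3.141, -0.001, 0.002], 'wrist_force': [-0.01, -0.005, -0.253], 'finger_gap': 79.801}
ring [207. 142.] [498.6   9. ] 28.8 z 27.6
ring [344. 142.] [ 498.9 -159.4] 28.8 z 27.7
carrier 4020 ((497.9710998535156, -74.18785858154297), (63.91787338256836, 185.46214294433594), 0.3799600601196289)
bar 901 ((498.16717529296875, -75.22816467285156), (52.28535079956055, 12.868415832519531), 89.99028778076172)
```

View pics/w12.png

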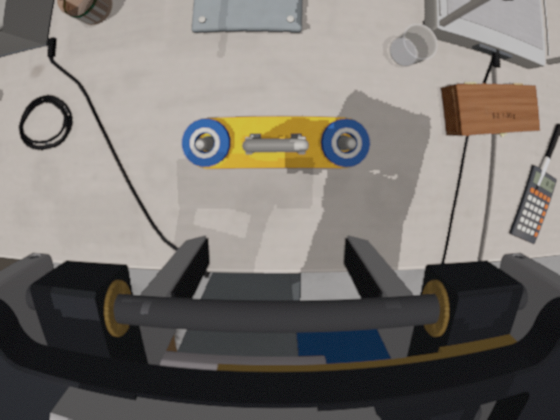

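Both rings are seated at (207,142) and (345,142), tops at z 27.6, centred within 2 mm. Regripping the handle.

Emit:
drive_tool:
  force: 40
  rows:
    - {"offset": [30,-1,0],"spin": 0,"jaw": 80}
    - {"offset": [29.5,-0.6,0],"spin": 0,"jaw": 80}
    - {"offset": [0,0,0],"spin": 0,"jaw": 80}
    - {"offset": [0,0,40],"spin": 0,"jaw": 80}
    - {"offset": [0,0,40],"spin": 0,"jaw": 80}
    - {"offset": [0,0,27],"spin": 0,"jaw": 80}
    - {"offset": [0,0,15],"spin": 0,"jaw": 80}
    - {"offset": [0,0,0],"spin": 0,"jaw": 65}
    - {"offset": [0,0,0],"spin": 0,"jaw": 50}
    - {"offset": [0,0,0],"spin": 0,"jaw": 40}
    - {"offset": [0,0,0],"spin": 0,"jaw": 40}
    - {"offset": [0,0,0],"spin": 0,"jaw": 40}
    - {"offset": [0,0,0],"spin": 0,"jaw": 40}

```text
clock: 25.8
eef_pos: [498.8, -75.6, 210.9]
eef_rot: [3.141, -0.002, 0.001]
wrist_force: [-1.5, -2.8, 6.6]
finger_gap: 50.6
```

Emit:
drive_tool:
  rows:
    - {"offset": [0,0,-5],"spin": 0,"jaw": 40}
    - {"offset": [0,0,-15],"spin": 0,"jaw": 40}
    - {"offset": [0,0,-25],"spin": 0,"jaw": 40}
    - {"offset": [0,0,-30],"spin": 0,"jaw": 40}
    - {"offset": [0,0,-30],"spin": 0,"jaw": 40}
    - {"offset": [0,0,-25],"spin": 0,"jaw": 40}
    - {"offset": [0,0,-15],"spin": 0,"jaw": 40}
    - {"offset": [5,-8,-5],"spin": 1,"jaw": 40}
    - {"offset": [10,-10,0],"spin": 0,"jaw": 40}
    - {"offset": [10,-10,0],"spin": 0,"jaw": 40}
    - {"offset": [10,-7,0],"spin": 0,"jaw": 40}
    - {"offset": [6,-3,0],"spin": 0,"jaw": 40}
    - {"offset": [0,0,0],"spin": 0,"jaw": 40}
    - {"offset": [0,0,0],"spin": 0,"jaw": 40}

```text
clock: 27.2
eef_pos: [540.0, -38.0, 359.5]
eef_rot: [3.142, 0.001, -0.016]
wrist_force: [-0.7, -0.2, -6.7]
finger_gap: 50.4
```

Run:
```python
from h import *
s=st();c=snap('wrist','w13.png');W=cloud(c,True);np.savez('w13.npz',W=W,im=c['color'])
q=W.reshape(-1,3);q=q[(q[:,2]>250)&(q[:,2]<330)&(q[:,0]>520)&(q[:,0]<735)&(abs(q[:,1]+38)<40)]
for lo in range(520,735,10):
    k=q[(q[:,0]>=lo)&(q[:,0]<lo+10)]
    if len(k)>3:print(lo,len(k),np.median(k,0).round(1),np.percentile(k[:,2],[5,95]).round(1),np.percentile(k[:,1],[5,95]).round(1))
```

```text
{'clock': 27.2, 'joints': [-0.138, 0.243, 1.461, -0.0, 1.438, 1.449], 'eef_pos': [539.982, -38.031, 359.544], 'eef_rot': [3.142, 0.001, -0.016], 'wrist_force': [-0.658, -0.212, -6.728], 'finger_gap': 50.379}
530 1158 [537.7 -38.8 308.2] [267.4 310.5] [-62.2 -12.3]
540 5457 [546.4 -42.6 305.3] [266.4 326. ] [-71.7  -4.6]
550 436 [550.2  -5.5 305.9] [269.9 328. ] [-10.2  -0.7]
600 183 [607.6 -36.3 281.1] [278.9 282.9] [-40.2 -32.3]
610 340 [614.6 -36.6 276.1] [263.9 282.3] [-41.2 -32.1]
620 318 [624.8 -36.9 262.6] [259.2 265.5] [-41.3 -32.4]
630 348 [635.1 -37.  262. ] [258.  265.6] [-41.4 -32.4]
640 344 [644.9 -37.4 268.3] [264.5 271. ] [-41.6 -33.2]
650 319 [655.  -37.6 270.3] [267.7 271.9] [-42.2 -33.3]
660 317 [665.1 -38.2 270.5] [267.9 272.2] [-42.5 -33.5]
670 311 [674.9 -38.4 271. ] [268.5 272.8] [-43.1 -34. ]
680 54 [680.7 -38.5 270.9] [269.1 273. ] [-43.3 -34.2]
```

View pics/w13.png

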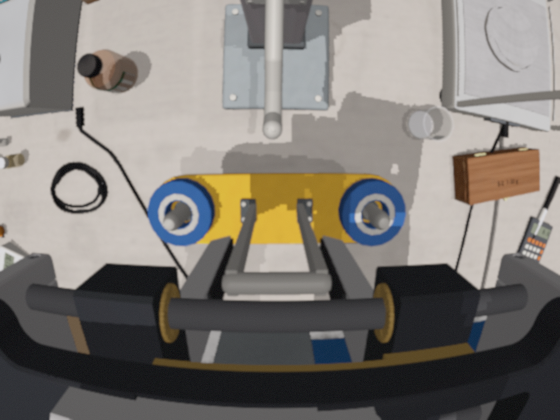

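The hook is at (272,125). Its dip is at x≈629, y≈-37, and the tip at z 283; the bar at z≈304 clears it. Moving in over the seat.

Emit:
drive_tool:
  rows:
    - {"offset": [10,-0.3,0],"spin": 0,"jaw": 40}
    - {"offset": [20,-0.5,0],"spin": 0,"jaw": 40}
    - {"offset": [20,-0.5,0],"spin": 0,"jaw": 40}
    - {"offset": [20,-0.5,0],"spin": 0,"jaw": 40}
    - {"offset": [12,-0.3,0],"spin": 0,"jaw": 40}
    - {"offset": [7.5,-0.2,0],"spin": 0,"jaw": 40}
    - {"offset": [0,0,0],"spin": 0,"jaw": 40}
    - {"offset": [0,0,0],"spin": 0,"jaw": 40}
    - {"offset": [0,0,8],"spin": 0,"jaw": 40}
    - {"offset": [0,0,8],"spin": 0,"jaw": 40}
    - {"offset": [0,0,8],"spin": 0,"jaw": 40}
    - {"offset": [0,0,6],"spin": 0,"jaw": 40}
    - {"offset": [0,0,0],"spin": 0,"jaw": 40}
    - {"offset": [0,0,0],"spin": 0,"jaw": 40}

```text
clock: 28.65
eef_pos: [629.5, -37.1, 329.9]
eef_rot: [-3.142, 0.0, -0.016]
wrist_force: [-1.0, 0.7, -5.5]
finger_gap: 50.4
```

Emit:
drive_tool:
  rows:
    - {"offset": [0,0,4],"spin": 0,"jaw": 40}
    - {"offset": [0,0,4],"spin": 0,"jaw": 40}
    - {"offset": [0,0,4],"spin": 0,"jaw": 40}
    - {"offset": [0,0,3],"spin": 0,"jaw": 40}
    - {"offset": [0,0,0],"spin": 0,"jaw": 40}
    - {"offset": [0,0,0],"spin": 0,"jaw": 40}

```text
clock: 29.25
eef_pos: [629.6, -37.1, 315.2]
eef_rot: [3.142, -0.001, -0.016]
wrist_force: [1.1, 0.8, -2.7]
finger_gap: 50.3
```

Emit:
drive_tool:
  rows:
    - {"offset": [0,0,3],"spin": 0,"jaw": 40}
    - {"offset": [0,0,3],"spin": 0,"jaw": 40}
    - {"offset": [0,0,2],"spin": 0,"jaw": 40}
    - {"offset": [0,0,0],"spin": 0,"jaw": 40}
    - {"offset": [0,0,0],"spin": 0,"jaw": 40}
    - {"offset": [0,0,0],"spin": 0,"jaw": 40}

```text
clock: 29.85
eef_pos: [629.6, -37.1, 307.1]
eef_rot: [3.142, -0.0, -0.016]
wrist_force: [2.2, -0.4, -0.7]
finger_gap: 50.0
```

Run:
```python
from h import *
s=st();c=snap('wrist','w14.png');W=cloud(c,True)
q=W.reshape(-1,3);q=q[(q[:,2]>225)&(q[:,2]<300)&(q[:,0]>640)&(q[:,0]<700)&(abs(q[:,1]+38)<10)]
for lo in range(640,700,10):
    k=q[(q[:,0]>=lo)&(q[:,0]<lo+10)]
    if len(k)>3:print(lo,len(k),np.median(k,0).round(1))
a=snap('side','s2.png');cv2.imwrite('pics/s2c.png',cv2.resize(a['color'][170:310,260:400],None,fx=4,fy=4,interpolation=cv2.INTER_CUBIC))
```

```text
{'clock': 29.85, 'joints': [-0.117, 0.479, 1.264, 0.0, 1.398, 1.47], 'eef_pos': [629.568, -37.118, 307.108], 'eef_rot': [3.142, -0.0, -0.016], 'wrist_force': [2.214, -0.415, -0.686], 'finger_gap': 50.026}
640 354 [645.6 -37.3 251.8]
650 478 [655.1 -37.5 253.9]
660 521 [665.1 -38.  254.4]
670 537 [675.  -38.2 254.7]
680 580 [685.  -38.5 255.3]
690 583 [695.  -38.6 255.8]
```

View pics/s2c.png

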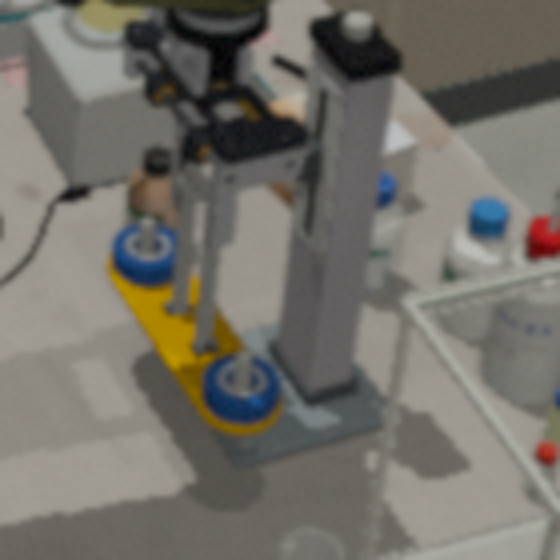

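The hook has been drawn down 16 mm, so it bears the full load (wrist vertical force ≈0), and both rings are on their posts. Opening, letting it settle, then rising straight up.

Emit:
drive_tool:
  rows:
    - {"offset": [0,0,0],"spin": 0,"jaw": 52}
    - {"offset": [0,0,0],"spin": 0,"jaw": 54}
    - {"offset": [0,0,0],"spin": 0,"jaw": 58}
    - {"offset": [0,0,0],"spin": 0,"jaw": 66}
    - {"offset": [0,0,0],"spin": 0,"jaw": 76}
    - {"offset": [0,0,0],"spin": 0,"jaw": 80}
    - {"offset": [0,0,0],"spin": 0,"jaw": 80}
    - {"offset": [0,0,0],"spin": 0,"jaw": 80}
    - {"offset": [0,0,-10],"spin": 0,"jaw": 80}
    - {"offset": [0,0,-20],"spin": 0,"jaw": 80}
    - {"offset": [0,0,-30],"spin": 0,"jaw": 80}
    - {"offset": [0,0,-30],"spin": 0,"jaw": 80}
    - {"offset": [0,0,-30],"spin": 0,"jaw": 80}
    - {"offset": [-20,0,0],"spin": 0,"jaw": 80}
    - {"offset": [-40,0,0],"spin": 0,"jaw": 80}
    - {"offset": [-40,0,0],"spin": 0,"jaw": 80}
    - {"offset": [0,0,0],"spin": 0,"jaw": 80}
    - {"offset": [0,0,0],"spin": 0,"jaw": 80}
    - {"offset": [0,0,0],"spin": 0,"jaw": 80}
    - {"offset": [0,0,0],"spin": 0,"jaw": 80}

```text
clock: 31.95
eef_pos: [530.3, -35.5, 426.7]
eef_rot: [-3.142, 0.0, -0.016]
wrist_force: [0.3, 0.5, -0.6]
finger_gap: 80.1
```

Emit:
drive_tool:
  rows:
    - {"offset": [0,0,0],"spin": 0,"jaw": 80}
    - {"offset": [0,0,0],"spin": 0,"jaw": 80}
    - {"offset": [0,0,0],"spin": 0,"jaw": 80}
    - {"offset": [0,0,0],"spin": 0,"jaw": 80}
    - {"offset": [0,0,0],"spin": 0,"jaw": 80}
    - {"offset": [0,0,0],"spin": 0,"jaw": 80}
    - {"offset": [0,0,0],"spin": 0,"jaw": 80}
    - {"offset": [0,0,0],"spin": 0,"jaw": 80}
    - {"offset": [0,0,0],"spin": 0,"jaw": 80}
    - {"offset": [0,0,0],"spin": 0,"jaw": 80}
    - {"offset": [0,0,0],"spin": 0,"jaw": 80}
    - {"offset": [0,0,0],"spin": 0,"jaw": 80}
    - {"offset": [0,0,0],"spin": 0,"jaw": 80}
    - {"offset": [0,0,0],"spin": 0,"jaw": 80}
    - {"offset": [0,0,0],"spin": 0,"jaw": 80}

```text
clock: 33.45
eef_pos: [529.5, -35.5, 426.9]
eef_rot: [-3.142, 0.0, -0.016]
wrist_force: [-0.0, -0.1, 0.6]
finger_gap: 80.3
```

```bash
cat > chk.py <<'E'
from h import *
s=st()
for i in range(3):
    c=snap('wrist','w15.png');W=cloud(c,True);hsv=cv2.cvtColor(c['color'],cv2.COLOR_BGR2HSV)
    m=cv2.inRange(hsv,(100,120,50),(125,255,255));k,l,t,cc=cv2.connectedComponentsWithStats(m)
    for j in range(1,k):
        p=W[l==j];p=p[(p[:,2]>80)&(p[:,2]<150)]
        if len(p)>100: print('ring',np.round(cv2.minEnclosingCircle(p[:,:2].astype(np.float32))[0],1),np.median(p[:,2]).round(1))
    m=cv2.inRange(hsv,(20,130,80),(35,255,255))>0;p=W[m];p=p[(p[:,2]>60)&(p[:,2]<140)&(p[:,0]>550)]
    print('plate',p.mean(0).round(1),np.linalg.lstsq(np.c_[p[:,:2]-p[:,:2].mean(0),np.ones(len(p))],p[:,2],rcond=None)[0].round(3))
    q=W.reshape(-1,3);q=q[(q[:,2]>235)&(q[:,2]<275)&(abs(q[:,1]+37)<30)]
    b=q[(abs(q[:,1]+37)>10)&(abs(q[:,0]-629)<20)];print('bar',len(b),np.median(b,0).round(1))
    h=q[(q[:,0]>655)&(q[:,0]<690)&(abs(q[:,1]+38)<8)];print('hook',np.median(h,0).round(1))
E
python3 chk.py
```

```text
{'clock': 33.45, 'joints': [-0.136, 0.194, 1.369, 0.0, 1.579, 1.451], 'eef_pos': [529.519, -35.47, 426.901], 'eef_rot': [-3.142, 0.0, -0.016], 'wrist_force': [-0.032, -0.088, 0.618], 'finger_gap': 80.267}
ring [629.   47.2] 123.2
ring [ 625.5 -121.6] 124.0
plate [618.7 -36.8 103.8] [-1.60000e-02 -4.00000e-03  1.03759e+02]
bar 628 [628.1 -26.2 254.7]
hook [672.8 -38.4 254.4]
ring [629.   47.3] 123.3
ring [ 625.5 -121.5] 123.9
plate [618.8 -36.8 103.8] [-1.70000e-02 -4.00000e-03  1.03788e+02]
bar 628 [628.2 -26.2 254.7]
hook [672.6 -38.4 254.4]
ring [629.   47.4] 123.2
ring [ 625.4 -121.4] 124.0
plate [618.8 -36.9 103.8] [-1.70000e-02 -3.00000e-03  1.03771e+02]
bar 631 [628.2 -26.  254.8]
hook [672.7 -38.4 254.4]
```

View pics/w15.png

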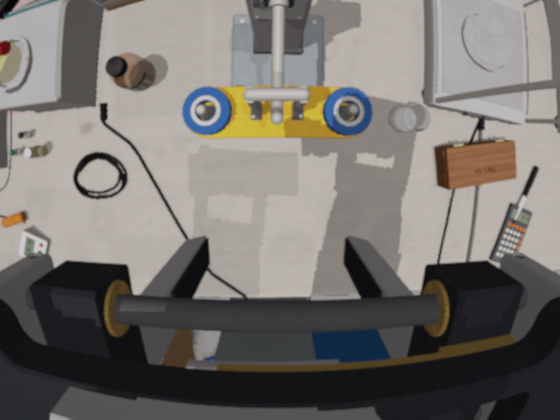

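The carrier hangs level and still with both rings on (rings at (207,110) and (348,110)). The bar is in the hook dip, and the bottle, beaker and timer stand undisturbed. Handing in.

```bash
python3 -c "
from h import *
print(manip.sign_off())"
```

```text
the job is handed in; nothing more can be done
None
```

The loaded carrier is hanging free and still on the scale's hook, and the job is handed in; no verdict was reported. I lifted the empty carrier off the hook and stood it on clear bench. I put one of the two blue rings present over each post, then hung it back up by its handle at about 30 s on the clock.

**Last checks:**
- **Rest:** three successive pictures showed no movement.
- **Scale:** the hook is drawn down about 16 mm, well short of the 52 mm limit.
- **Hang:** the bar lies in the hook's dip and the plate slopes about 0.02 rad.
- **Rings:** just before hanging, both were centred within about 2 mm of their posts and seated on the plate. The last picture shows them still on the posts.
- **Surroundings:** the bottle, beaker and timer look undisturbed in the last picture, though I did not measure their shift. The gripper is well clear.

**What went wrong or differed:**
- One early move call was refused because its rows lacked a spin value. The arm did not move, and I resent it.
- The first ring sat about 4 mm off the gripper's centre, so I corrected for that before lowering it.

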